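Load the rock-slab dryer in two layers

TASK

First take the finished brick-red slab off the dryer and lay it flat in the aluminium tray. Then load the dryer: lay every dark slab flat, square and centred across both rails, side by side, then lay the green separator sheet level and centred on top of them along the rails, and then lay every light slab flat on the sheet, side by side, crosswise like the dark ones and without sticking out much over its edges. Last, push the start lever fully over to on; leave the bottle, the jar and the beaker where they stand.

Things in the scene. Friction and masses are not known exactly. Their poses are not given: they have to be found in the camera images.
- rails_mid (a point): midway between the dryer's two steel rails, level with their top (100 mm above the table). x: across the rails, away from the robot; y: along them, towards the grey control end; z up. The rails run along y at x = -20 and +20 mm, each 8 mm wide, 12 mm deep, 230 mm long (y -115 to +115), on thin posts
- dryer: the fixed dryer, origin under the centre of its white base (100 x 250 x 50 mm), axes as the rails', 38 mm of open space between base and rails. The grey control end (100 mm in x, 50 mm high) adjoins at y = 125 to 205 mm and carries the start lever
- start (a joint): start lever of the dryer, rad: 0 = off, leaning towards the robot (rails' -x); about 1.0 = fully on, leaning away (rails' +x). It needs only a light push (about 1 N at the tip) and stays where it is left.
- start_tip (a point): tip of the red start lever; the lever is 80 mm long and turns about an axis along the rails' y whose pivot is 72 mm above the table, at y = 168 mm from rails_mid, 0.5 rad either side of upright; round knob 26 mm across at the tip, rod 10 mm thick; it rises from a grey block 70 x 50 mm, 25 mm high, on the control end
- red: finished brick-red sawn rock slab, 60 x 36 x 24 mm (its x, y, z), 0.1 to 0.2 kg, origin at its centre; starts lying flat across both rails, its x across the rails
- sheet: separator sheet: stiff green board, 66 x 200 x 8 mm (its x, y, z), 0.13 kg, origin at its centre; starts lying on a yellow bench block (fixed, 50 x 140 mm, 30 mm high) that it overhangs by 8 mm on its long sides and 30 mm at its ends
- tray: shallow loose aluminium tray for finished slabs, outside 110 x 150 x 18 mm (its x, y, z), walls and floor about 4 mm, 0.6 kg, origin at the centre of its underside
- bottle: bystander: white plastic bottle, 60 mm across, 150 mm high, origin at the centre of its underside
- jar: bystander: amber glass jar with a black cap, 52 mm across, 70 mm high, origin at the centre of its underside
- beaker: bystander: glass beaker, 66 mm across, 85 mm high, origin at the centre of its underside
- dark1: dark grey sawn rock slab, 60 x 36 x 24 mm (its x, y, z), 0.1 to 0.2 kg, origin at its centre; starts lying flat on the blue mat, its centre 15 mm above the table; may be absent
- dark2: dark grey sawn rock slab, 60 x 36 x 24 mm (its x, y, z), 0.1 to 0.2 kg, origin at its centre; starts lying flat on the blue mat, its centre 15 mm above the table; may be absent
- dark3: dark grey sawn rock slab, 60 x 36 x 24 mm (its x, y, z), 0.1 to 0.2 kg, origin at its centre; starts lying flat on the blue mat, its centre 15 mm above the table; may be absent
- light1: cream (light) sawn rock slab, 60 x 36 x 24 mm (its x, y, z), 0.1 to 0.2 kg, origin at its centre; starts lying flat on the blue mat, its centre 15 mm above the table; may be absent
- light2: cream (light) sawn rock slab, 60 x 36 x 24 mm (its x, y, z), 0.1 to 0.2 kg, origin at its centre; starts lying flat on the blue mat, its centre 15 mm above the table; may be absent
- light3: cream (light) sawn rock slab, 60 x 36 x 24 mm (its x, y, z), 0.1 to 0.2 kg, origin at its centre; starts lying flat on the blue mat, its centre 15 mm above the table; may be absent
Things that resemble listed ones, but are neither listed nor needed, are in the scene too. Several things have the shape of the sheet; the one meant has the colours described above.

How it is judged:
By the outcome, as a careful person would: the job done as asked, in the order asked, and still so for the second after the job is handed in, with the robot touching nothing.
Of dark1, dark2, dark3 only 2 to 3 are there at a start; the rules pass over those that are not, and their reading is None.
Of light1, light2, light3 only 2 to 3 are there at a start; the rules pass over those that are not, and their reading is None.
At some moment in a run one of tray, light1, light2, light3 may be knocked a few centimetres aside while the robot is not near it.
Once in a run the grip may slacken for a moment while it holds something.
It also fails if it takes over 208 s, if anything falls off the work surface, if the arm or the gripper's body presses on something with over 40 N, if the wrist force passes 120 N, or if a joint passes its speed limit or range.

ROBOT

A 6-joint arm with a two-finger parallel gripper is mounted at the origin on the work surface. World frame = base frame: x ahead of the robot, y to its left, z up, the work surface at z = 0. Lengths are in m, angles in rad, forces in N, time in s.
With the tool pointing down it reaches from about 0.25 to 0.775 m from the base axis. Payload 4 kg.
Tool frame: the origin (TCP) lies on the centre line of the jaws, within the pads' length; the fingertips stand robot.tips_ahead ahead of it and the grasp point (between the pads) lies 8 mm behind it (robot.tips_ahead is the distance from the TCP to the fingertips, in m); z points along the fingers, y is the line along which they close (so a half turn about z gives the same grasp; the last joint's range is limited). The gripper opens to 94 mm and grips with 3 to 60 N. Pads are 16 mm wide; open, the fingers measure 119 mm over their backs; the gripper's body (75 mm by 177 mm) begins 78 mm behind the grasp point.
Start: joints at [1.213, 0.087, 1.371, -0, 1.684, -0.103], TCP at [0.139, 0.532, 0.217] pointing down, gripper open.
Joint ranges: [-3.1, 3.1], [-0.76, 2.03], [0.27, 2.55], [-1.08, 4.22], [0.17, 2.65], [-2.57, 2.57]. Speed limits (rad/s): [2.79, 2.79, 3.14, 3.14, 3.14, 3.14].

INTERFACE

Orientations are given as [roll, pitch, yaw] about the fixed x, y, z axes, in that order (R = Rz(yaw) Ry(pitch) Rx(roll)).
In Python, from bench import robot, snapshot, close_job, spotter gives the robot as it stands. The module is installed in compiled form; this text tells all that it offers.
- The arm moves only by the tool servo_tool, never from a script. Its argument "commands" is one flat list of numbers, 7 for each row, row after row: the shift along the tool's x, y, z in m, then the turn, a rotation vector about the tool's x, y, z in degrees, then the finger opening in m, from 0 to 0.094. In form: [x, y, z, ax, ay, az, grip, x, y, z, ax, ay, az, grip, ...]. A call has 1 to 10 rows; each row is the pose to reach, as a shift and turn from the pose commanded when the call began, along the tool's axes at that moment; what a row does not reach only later rows make up. A row lasts 1/8 s, in which the tool goes at most 62.5 mm and 10.7 degrees, less where a joint would pass 70% of its speed; a pose out of reach is approached as far as the arm can. A call with a gripper value outside its range is refused whole. The fingers move at their own pace and stop on an object; the grip force is fixed at half the most. Time passes only in rows, so rows that repeat a pose let the fingers close. It gives the time, the measured TCP pose, the force, the opening and the grip force at its end, in the units of the state.
- robot.get_obs(): the state, without advancing time (a new reading comes with each control period).
- snapshot(name): name is "scene" or "top"; returns a dict with "img" (420x560x3 uint8, blue, green, red), "camera_matrix" (3x3 intrinsics, pixels), "extrinsics" (4x4, takes a point from camera to world coordinates). Camera axes: x right, y down, z forward; pixel columns grow to the right and rows downward; lengths in m; the calibration is good to about 2 mm. A picture is of the moment at which its call begins. There is no depth.
- close_job(): hands the job in; it is judged then, once.
Trained networks look in a picture, given as the dict that the camera call returned (one of the last four; its "shot" number tells which), for a name from the list of things; names that differ only in an ending like _2 or _b are one class to them, and where a whole thing is asked for, a point or a joint stands for the part that bears it (a point fixed in the world has none). Each returns a list of dicts, best first, with "conf" (0 to 1); they miss things now and then, are a little off and sometimes report something else, mostly with a low value. They report only what shows in the picture. A call takes as long as a camera call. They do not tell look-alikes from the thing itself.
- spotter.trace(name, picture): "region" (420x560 bool, what is visible of it) and "box" ([left, top, width, height] in pixels, round what is visible of it).
The state is a dict: "time": time; "joint_positions": joint angles; "qvel": joint speeds; "joint_torque": joint torques, N m; "tool_pos": TCP position; "ee_rot": TCP orientation; "wrist_force": force on the tool from outside, world axes, zero at the start; "wrist_torque": the same for the moment, N m; "width": finger opening in m; "finger_force": force on a finger pad.
Only numpy, scipy, OpenCV 4.12 (cv2) and the standard library are available. Lean on these libraries where they do the work, as an engineer would, in place of code of your own. Each camera call takes 0.05 s, during which the arm holds its last target. There are 200 camera calls.

## Working session

There is one attempt and no reset: what is moved stays moved. The work goes in short steps, Python scripts to look and compute and a tool call to move; the robot and the scene stay as the last step left them, time stands still between calls to the robot, and variables do not carry over. Pictures are saved under pics/ and viewed, at most 14 in all, crops included, and the job is handed in when it is done.

Besides the shell and the picture viewer there is one more tool, called after "Call:" as name(argument=value, ...), one argument or row to a line, values as JSON. servo_tool: Moves the arm, as the interface text tells. Its arguments: {"type":"object","properties":{"commands":{"type":"array","items":{"type":"number"}}},"required":["commands"]}

```bash
mkdir -p pics; ls; cat > h.py <<'E'
import numpy as np, cv2
from bench import robot, snapshot, close_job, spotter
E
python3 - <<'E'
from h import *
o=robot.get_obs(); print(o['time'],o['tool_pos'],o['ee_rot'],o['width'],robot.tips_ahead)
for n in ('scene','top'):
    s=snapshot(n); cv2.imwrite(f'pics/{n}0.png',s['img']); print(s['camera_matrix'],s['extrinsics'])
    for t in ('red','sheet','tray','dark1','light1','dryer','start_tip'):
        for d in spotter.trace(t,s): print(n,t,round(d['conf'],2),d['box'])
E
```

```text
pics
0.0 [0.13843743 0.53174581 0.21531684] [-3.13940533e+00 -1.98709571e-04  2.88680849e+00] 0.09372119857798887 0.011
[[476.90253421   0.         279.53626484]
 [  0.         476.90253421 213.25208435]
 [  0.           0.           1.        ]] [[-0.73301636  0.50676404 -0.45373696  1.22333452]
 [ 0.68019271  0.54119707 -0.49441239  0.76806171]
 [-0.00498931 -0.67104094 -0.74140351  1.28482752]
 [ 0.          0.          0.          1.        ]]
scene red 0.69 [261.7, 226.5, 19.7, 18.0]
scene red 0.68 [220.9, 194.9, 16.6, 16.9]
scene sheet 0.7 [181.5, 197.7, 42.1, 39.7]
scene sheet 0.67 [192.6, 272.5, 55.8, 43.5]
scene tray 0.81 [330.6, 248.7, 57.1, 46.8]
scene dark1 0.75 [211.1, 180.6, 17.5, 12.5]
scene dark1 0.73 [312.8, 268.3, 14.1, 17.8]
scene dark1 0.51 [224.2, 196.1, 16.9, 17.5]
scene light1 0.74 [240.5, 182.0, 21.0, 14.2]
scene light1 0.5 [229.0, 174.4, 18.6, 12.1]
scene light1 0.47 [254.3, 194.7, 19.8, 17.8]
scene dryer 0.62 [249.2, 219.5, 81.0, 97.0]
scene start_tip 0.55 [313.3, 268.7, 13.3, 17.6]
[[418.61387612   0.         278.65149543]
 [  0.         418.61387612 206.50102749]
 [  0.           0.           1.        ]] [[-0.00209351 -0.9754278   0.22030936  0.26434891]
 [-0.99998136  0.00330583  0.00513427 -0.0082976 ]
 [-0.00573641 -0.22029451 -0.97541654  1.22252406]
 [ 0.          0.          0.          1.        ]]
top red 0.5 [257.9, 167.9, 14.4, 23.3]
top sheet 0.78 [232.6, 109.2, 63.4, 26.3]
top sheet 0.68 [353.0, 199.4, 15.4, 19.9]
top sheet 0.61 [408.5, 276.4, 37.8, 71.1]
top sheet 0.58 [324.6, 148.9, 66.8, 30.2]
top tray 0.9 [151.5, 224.7, 59.5, 44.4]
top dark1 0.8 [382.9, 201.9, 17.5, 20.0]
top dark1 0.58 [356.2, 195.3, 11.3, 23.4]
top light1 0.79 [320.7, 226.7, 17.8, 22.1]
top light1 0.66 [353.7, 227.7, 13.5, 20.7]
top light1 0.6 [379.5, 229.0, 15.8, 21.2]
top dryer 0.83 [177.1, 160.4, 116.5, 49.6]
top start_tip 0.65 [179.2, 172.1, 9.2, 15.2]
```

```bash
python3 - <<'E'
import cv2
a=cv2.imread('pics/scene0.png')[150:350,150:430]; b=cv2.imread('pics/top0.png')[90:360,130:470]
cv2.imwrite('pics/s1.png',cv2.resize(a,(784,560),interpolation=cv2.INTER_CUBIC));cv2.imwrite('pics/t1.png',cv2.resize(b,None,fx=2.2,fy=2.2,interpolation=cv2.INTER_CUBIC))
E
```

```text
(no output)
```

View pics/s1.png

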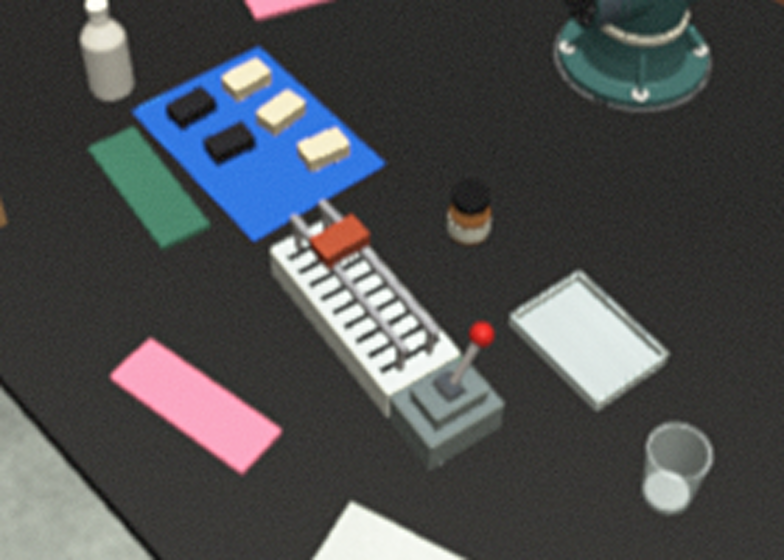

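View pics/t1.png

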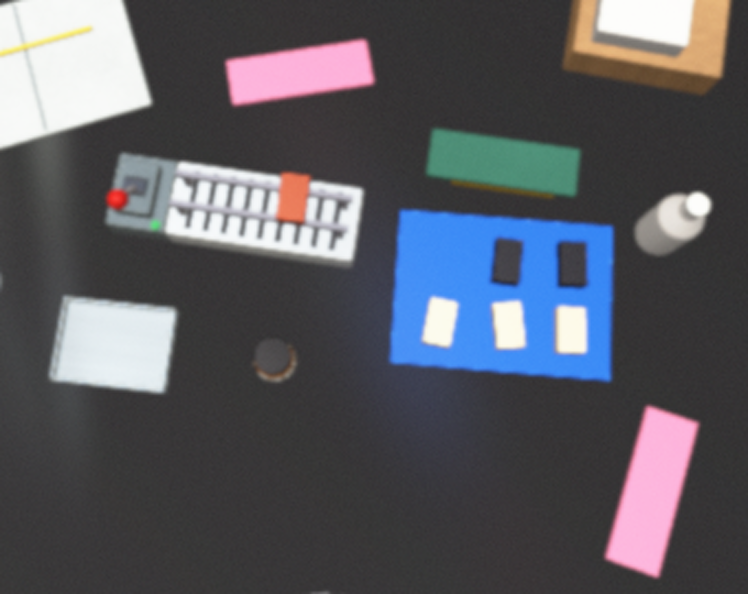

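Top crop (full-frame pixels): the red slab is at (264,180), with the red lever knob at (183,180) as its look-alike. The green sheet is at (360,164); the pink boards at (266,123) and (426,313) have its shape but the wrong colour. The two dark slabs are at (360,209) and (390,210). The three light slabs are at (330,236), (361,237) and (389,240). The tray is at (181,246), jar (254,253) and bottle (437,190). I choose the red slab on the rails and the green board, and will fit box models in both views.

```bash
cat > h.py <<'E'
import numpy as np, cv2
from scipy.optimize import minimize
from bench import robot, snapshot, close_job, spotter
U=6
SL=[(-.03,.03,-.018,.018,-.012,.012)]
BOX={'red':SL,'dark':SL,'light':SL,'sheet':[(-.033,.033,-.1,.1,-.004,.004)],'tray':[(-.055,.055,-.075,.075,0,.018)],
 'dryer':[(-.05,.05,-.125,.205,0,.05),(-.024,-.016,-.115,.115,.088,.1),(.016,.024,-.115,.115,.088,.1)]}
def feat(name,img):
    b,g,r=[c.astype(np.float32) for c in cv2.split(img)]
    if name=='red': return (r-(g+b)/2)/70
    if name=='dark': return 1-(b-40)/np.maximum(170,1)
    if name=='light': return (r-30)/150 
    if name=='sheet': return (g-r)/60
    if name=='tray': return (g-35)/140
    f=np.clip((g-45)/60,0,1); f[(r-g)>30]=0; return cv2.morphologyEx(f,cv2.MORPH_CLOSE,np.ones((7,7)))
def proj(P,s):
    T=np.linalg.inv(s['extrinsics']); q=P@T[:3,:3].T+T[:3,3]; q=q@s['camera_matrix'].T; return q[:,:2]/q[:,2:]
def corners(b,p):
    c=np.array([[x,y,z] for x in b[:2] for y in b[2:4] for z in b[4:]]); a=p[3]; R=np.array([[np.cos(a),-np.sin(a),0],[np.sin(a),np.cos(a),0],[0,0,1]])
    return c@R.T+p[:3]
def render(name,p,s,off,shape):
    m=np.zeros(shape,np.uint8)
    for b in BOX[name]:
        q=(proj(corners(b,p),s)-off+.5)*U-.5
        cv2.fillConvexPoly(m,cv2.convexHull(np.round(q*16).astype(np.int32)),1,shift=4)
    return m
def fit(name,p0,shots,fixz=False,m=9,thr=.5):
    p0=np.array(p0,float); data=[]
    for s in shots:
        q=np.vstack([proj(corners(b,p0),s) for b in BOX[name]]); lo=np.floor(q.min(0)-m).astype(int); hi=np.ceil(q.max(0)+m).astype(int)
        f=feat(name,s['img'])[lo[1]:hi[1],lo[0]:hi[0]]
        f=cv2.resize(np.clip(f,0,1),None,fx=U,fy=U,interpolation=cv2.INTER_LINEAR)>thr
        n,l,st,_=cv2.connectedComponentsWithStats(f.astype(np.uint8)); 
        if n>2:
            c=np.array(f.shape[::-1])/2; f=l==max(range(1,n),key=lambda i:st[i,4]*np.exp(-np.sum((_[i]-c)**2)/(2*(U*10)**2)))
        data.append((s,lo,f))
    def cost(v):
        p=p0.copy(); p[:2]+=v[:2]/1000; p[3]+=v[2]/50
        if not fixz:p[2]+=v[3]/1000
        return sum((render(name,p,s,lo,f.shape)!=f).sum() for s,lo,f in data)/sum(f.sum() for _,_,f in data)
    k=3 if fixz else 4; best=None; v=np.zeros(k)
    for sc in (10,4,2):
        r=minimize(cost,v,method='Nelder-Mead',options=dict(initial_simplex=np.vstack([v]+[v+sc*e for e in np.eye(k)]),xatol=.05,fatol=1e-4)); v=r.x
    p=p0.copy(); p[:2]+=v[:2]/1000; p[3]+=v[2]/50
    if not fixz:p[2]+=v[3]/1000
    return p,r.fun
def ray(px,s,z):
    E=s['extrinsics']; d=E[:3,:3]@np.linalg.inv(s['camera_matrix'])@[px[0],px[1],1]; t=(z-E[2,3])/d[2]; return E[:3,3]+t*d
def shots(): return [snapshot('scene'),snapshot('top')]
E
cat > m1.py <<'E'
from h import *
S=shots(); t=S[1]
for n,px,z in [('dryer',(236,182),0.),('red',(264,180),.112),('sheet',(359.5,164),.034),('tray',(181,246),.009),('dark',(360,209),.015),('dark',(390,210),.015),('light',(330,236),.015),('light',(361,237),.015),('light',(389,240),.015)]:
    w=ray(px,t,.05 if n=='dryer' else z); 
    p0=[w[0],w[1],0 if n=='tray' else z,-.05]
    for fz in ((True,) if n in('tray','dryer') else (False,True)):
        p,c=fit(n,p0,S,fz); print(n,np.round(p[:3]*1000,1),round(np.degrees(p[3]),1),'cost',round(c,3),'' if fz else 'freez')
        out=[fit(n,p,[s],True)[0] for s in S] if fz else []
        for o in out: print('     single',np.round(o[:2]*1000,1),round(np.degrees(o[3]),1))
E
python3 m1.py
```

```text
dryer [594.4  76.6   0. ] -8.9 cost 0.166 
     single [594.6  76.1] -8.5
     single [592.7  78.3] -9.7
red [590.9  40.6 116.5] -5.7 cost 0.078 freez
red [591.6  40.5 112. ] -6.8 cost 0.125 
     single [589.5  36.9] -4.3
     single [592.1  41.2] -6.9
sheet [ 665.  -240.6   32.3] -8.8 cost 0.036 freez
sheet [ 665.1 -240.    34. ] -8.8 cost 0.04 
     single [ 665.1 -243.9] -8.8
     single [ 663.9 -239.3] -8.8
tray [421.6 280.3   0. ] -6.4 cost 0.05 
     single [421.4 278. ] -6.3
     single [420.7 282.2] -5.5
dark [ 532.  -243.6   14.5] -12.5 cost 0.273 freez
dark [ 532.  -243.6   15. ] -12.3 cost 0.276 
     single [ 533.3 -245.1] -15.3
     single [ 531.8 -242.2] -16.0
dark [ 528.  -330.4   13.5] -3.6 cost 0.273 freez
dark [ 528.2 -329.8   15. ] -6.8 cost 0.275 
     single [ 528.3 -329.8] -6.5
     single [ 527.4 -328.1] -3.6
light [ 448.9 -150.3   19.1] -10.0 cost 0.132 freez
light [ 447.5 -152.2   15. ] -11.1 cost 0.14 
     single [ 447.6 -154. ] -12.1
     single [ 448.5 -149.9] -6.4
light [ 445.3 -240.4   19.8] 3.9 cost 0.114 freez
light [ 443.7 -242.2   15. ] 3.1 cost 0.131 
     single [ 443.9 -244.4] 4.9
     single [ 443.9 -240.6] 2.8
light [ 438.4 -322.    18.3] -3.4 cost 0.093 freez
light [ 437.3 -323.4   15. ] -3.3 cost 0.104 
     single [ 437.  -325.2] -4.3
     single [ 437.5 -322.4] -3.3
```

```bash
cat > ov.py <<'E'
from h import *
S=shots()
rows=[]
for s,(x0,y0,x1,y1) in zip(S,[(235,205,345,325),(165,150,305,225)]):
    f=feat('dryer',s['img']); k=5
    a=cv2.resize(s['img'][y0:y1,x0:x1],None,fx=k,fy=k,interpolation=cv2.INTER_CUBIC)
    b=(np.clip(cv2.resize(f[y0:y1,x0:x1],None,fx=k,fy=k),0,1)*255).astype(np.uint8)
    p=np.array([.5944,.0766,0,np.radians(-8.9)])
    for bx in BOX['dryer']:
        h=cv2.convexHull(((proj(corners(bx,p),s)-[x0,y0]+.5)*k-.5).astype(np.int32))
        cv2.polylines(a,[h],1,(0,255,255),1); 
    rows.append(a)
h=max(r.shape[0] for r in rows); rows=[cv2.copyMakeBorder(r,0,h-r.shape[0],0,0,0) for r in rows]
im=np.hstack(rows); im=cv2.resize(im,(800,int(im.shape[0]*800/im.shape[1])),interpolation=cv2.INTER_AREA); cv2.imwrite('pics/ov1.png',im)
for px in [(360,209),(357,203),(390,210)]: print(S[1]['img'][px[1]-1:px[1]+2,px[0]-14:px[0]+15:2,0][1])
E
python3 ov.py
```

```text
[247 246 246 239 139  74  75  72  72  72 149 241 245 246 245]
[246 246 246 246 246 233 106  72  71  73  71  72 164 243 245]
[245 246 245 231  91  69  70  69  68  69 152 241 245 245 245]
```

View pics/ov1.png

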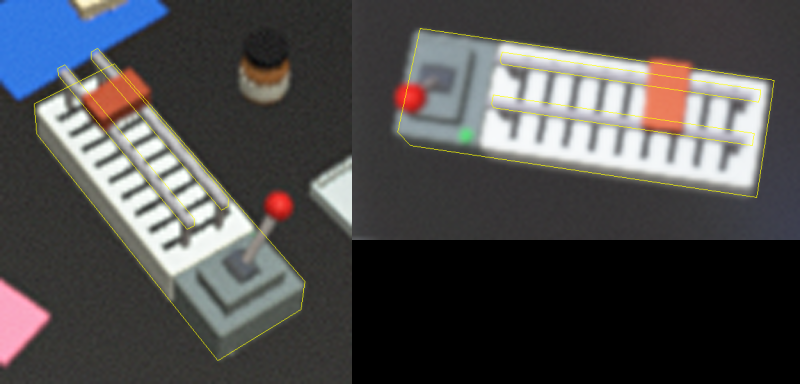

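```bash
python3 - <<'E'
s=open('h.py').read()
s=s.replace("f=np.clip((g-45)/60,0,1); f[(r-g)>30]=0; return cv2.morphologyEx(f,cv2.MORPH_CLOSE,np.ones((7,7)))",
"f=np.clip((g-35)/50,0,1); f[(b-r)>50]=0; return cv2.morphologyEx(f,cv2.MORPH_CLOSE,np.ones((5,5)))")
s=s.replace("return 1-(b-40)/np.maximum(170,1)","return (245-b)/172")
s=s.replace("        data.append((s,lo,f))","""        w=np.ones(f.shape,bool)
        if name=='dryer':
            w=s['img'][lo[1]:hi[1],lo[0]:hi[0]].astype(int); w=((w[...,2]-w[...,1])>25).astype(np.uint8); w=cv2.dilate(w,np.ones((5,5)))
            w=cv2.resize(w,f.shape[::-1],interpolation=cv2.INTER_NEAREST)==0
        data.append((s,lo,f,w))""")
s=s.replace("((render(name,p,s,lo,f.shape)!=f).sum() for s,lo,f in data)/sum(f.sum() for _,_,f in data)","(((render(name,p,s,lo,f.shape)!=f)&w).sum() for s,lo,f,w in data)/sum(f.sum() for _,_,f,_ in data)")
s=s.replace("(.016,.024,-.115,.115,.088,.1)]","(.016,.024,-.115,.115,.088,.1),(-.025,.025,.133,.203,.05,.075)]")
open('h.py','w').write(s)
s=open('ov.py').read()
s=s.replace("S=shots()\n","S=shots()\nP,c=fit('dryer',[.594,.0766,0,-.12],S,True);print(P,np.degrees(P[3]),c)\nfor q in S:\n  o=fit('dryer',P,[q],True);print(o,np.degrees(o[0][3]))\n").replace("p=np.array([.5944,.0766,0,np.radians(-8.9)])","p=P").replace('ov1','ov2')
open('ov.py','w').write(s)
E
python3 ov.py; python3 m1.py | grep -A3 dark
```

```text
[ 0.59538294  0.07874918  0.         -0.14637578] -8.386714340444602 0.1189834266672546
(array([ 0.59655534,  0.07968314,  0.        , -0.14442378]), np.float64(0.04686866563565112)) -8.274872778784587
(array([ 0.58813574,  0.06955579,  0.        , -0.18146172]), np.float64(0.15234668847097302)) -10.39699047677221
[246 247 246 239 139  76  70  74  72  73 149 241 245 246 246]
[246 246 246 246 246 234 105  73  71  72  70  72 163 243 245]
[246 245 246 231  92  70  69  67  68  69 153 241 245 245 245]
dark [ 531.8 -244.1   13.4] -8.5 cost 0.146 freez
dark [ 531.8 -243.6   15. ] -8.8 cost 0.151 
     single [ 533.1 -245.1] -9.9
     single [ 528.9 -241.7] -11.8
dark [ 527.5 -330.9   14.2] -2.1 cost 0.149 freez
dark [ 527.7 -330.6   15. ] -2.2 cost 0.15 
     single [ 528.4 -331.8] -0.7
     single [ 525.9 -328. ] -3.6
light [ 449.  -150.3   19. ] -10.0 cost 0.133 freez
```

View pics/ov2.png

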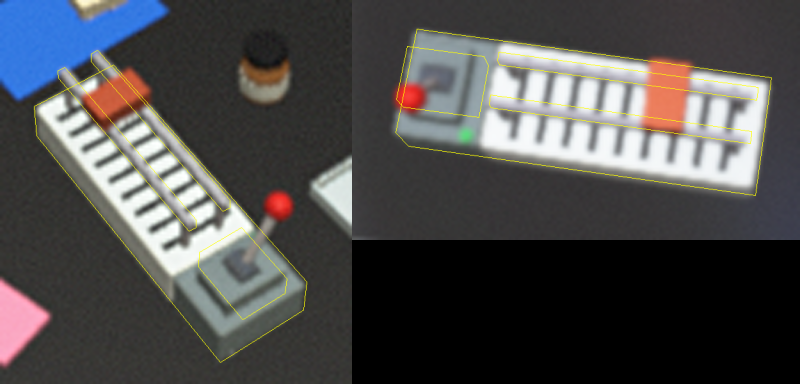

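```bash
sed -i 's/np.clip((g-35)\/50,0,1)/np.clip((g-(35 if img[0,0].sum()<0 else TH))\/50,0,1)/; s/,(-.025,.025,.133,.203,.05,.075)\]/]/; s/^U=6/U=6; TH=50/' h.py
python3 - <<'E'
import h; from h import *
S=shots(); print(S[1]['img'][218:222,170:300:10,1].mean(0),S[1]['img'][165:200,230,1])
for th in (35,50,65):
    h.TH=th
    for s in [S[0:1],S[1:],S]:
        p,c=fit('dryer',[.595,.077,0,-.13],s,True); print(th,np.round(p*1000,1),np.degrees(p[3]).round(2),round(c,3))
h.TH=50
k=6;s=S[1];x0,y0,x1,y1=170,155,303,222
a=cv2.resize(s['img'][y0:y1,x0:x1],None,fx=k,fy=k,interpolation=cv2.INTER_CUBIC)
for bx in BOX['dryer']:
    hh=cv2.convexHull(((proj(corners(bx,p),s)-[x0,y0]+.5)*k-.5).astype(np.int32)); cv2.polylines(a,[hh],1,(0,200,255),1)
cv2.imwrite('pics/ov3.png',a)
E
```

```text
[57.75 54.75 53.   54.   54.   52.75 53.5  53.25 53.   55.75 57.75 60.5
 62.25] [108 184 235 242 230 208 185 166 192 234 246 247 248 248 248 248 247 244
 233 210 186 175 200 228 236 233 226 216 202 193 205 232 244 241 217]
35 [ 596.7   80.4    0.  -143. ] -8.2 0.048
35 [ 588.2   73.     0.  -181.5] -10.4 0.161
35 [ 595.7   78.5    0.  -146.3] -8.38 0.122
50 [ 594.6   76.7    0.  -153.1] -8.77 0.048
50 [ 592.8   78.3    0.  -167.5] -9.6 0.042
50 [ 594.5   77.4    0.  -157.3] -9.01 0.047
65 [ 592.6   69.7    0.  -157.1] -9.0 0.076
65 [ 594.2   78.9    0.  -156. ] -8.94 0.029
65 [ 594.2   78.4    0.  -158.1] -9.06 0.055
```

View pics/ov3.png

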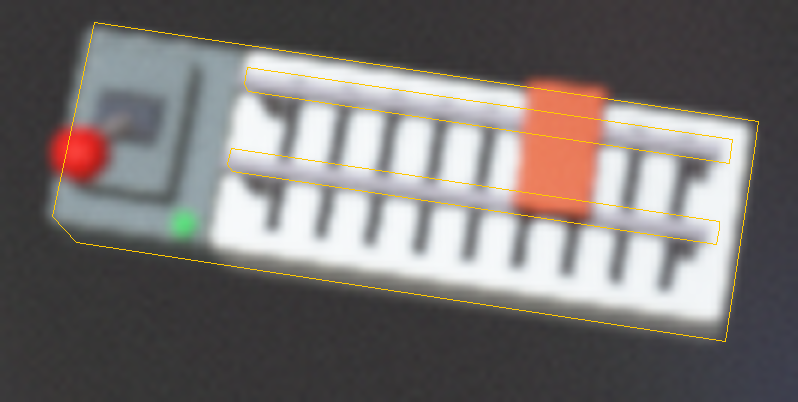

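```bash
cat > go.py <<'E'
import sys; from h import *
from scipy.spatial.transform import Rotation as Ro
def go(x,y,z,yaw):
    o=robot.get_obs(); R=Ro.from_euler('xyz',o['ee_rot']); T=Ro.from_euler('xyz',[np.pi,0,np.radians(yaw)])
    print(round(o['time'],2),'shift mm',(R.inv().apply(np.array([x,y,z])-o['tool_pos'])*1000).round(1),'turn',np.degrees((R.inv()*T).as_rotvec()).round(1),'F',o['wrist_force'].round(1))
if __name__=='__main__':
    a=list(map(float,sys.argv[1:]))
    for i in range(0,len(a),4): go(*a[i:i+4])
E
python3 go.py .591 .0405 .2 84
```

```text
1.3 shift mm [-561.7 -361.8   16.5] turn [ 0.   0.  81.4] F [-0.6 -0.   0.1]
```

Call:
servo_tool(
  commands=[-0.562,-0.362,0.016,0,0,81.4,0.08,-0.562,-0.362,0.016,0,0,81.4,0.08,-0.562,-0.362,0.016,0,0,81.4,0.08,-0.562,-0.362,0.016,0,0,81.4,0.08,-0.562,-0.362,0.016,0,0,81.4,0.08,-0.562,-0.362,0.016,0,0,81.4,0.08,-0.562,-0.362,0.016,0,0,81.4,0.08,-0.562,-0.362,0.016,0,0,81.4,0.08,-0.562,-0.362,0.016,0,0,81.4,0.08,-0.562,-0.362,0.016,0,0,81.4,0.08],
)

```text
time: 2.55
tool_pos: [0.5629, 0.0707, 0.2017]
ee_rot: [3.141, -0.001, 1.466]
wrist_force: [0.9, 0.3, -0.0]
width: 0.08
finger_force: 0.0
```

```bash
python3 go.py .591 .0405 .2 84 .591 .0405 .113 84
```

```text
2.55 shift mm [-27.1  31.1   1.7] turn [ 0. -0. -0.] F [ 0.9  0.3 -0. ]
2.55 shift mm [-27.2  31.   88.7] turn [ 0. -0. -0.] F [ 0.9  0.3 -0. ]
```

Call:
servo_tool(
  commands=[-0.027,0.031,0.02,0,0,0,0.08,-0.027,0.031,0.02,0,0,0,0.08,-0.027,0.031,0.06,0,0,0,0.08,-0.027,0.031,0.088,0,0,0,0.08,-0.027,0.031,0.088,0,0,0,0.08,-0.027,0.031,0.088,0,0,0,0.05,-0.027,0.031,0.088,0,0,0,0.05,-0.027,0.031,0.088,0,0,0,0.05,-0.027,0.031,0.088,0,0,0,0.05,-0.027,0.031,0.07,0,0,0,0.05],
)

```text
time: 3.8
tool_pos: [0.5883, 0.0423, 0.1303]
ee_rot: [-3.137, 0.001, 1.466]
wrist_force: [0.2, 0.6, -1.5]
width: 0.0595
finger_force: 30.0
```

```bash
python3 go.py .421 .2800 .2 84 .421 .28 .018 84
```

```text
3.8 shift mm [ 218.9 -191.6  -69. ] turn [-0.2  0.  -0. ] F [ 0.2  0.6 -1.5]
3.8 shift mm [ 219.  -190.8  113. ] turn [-0.2  0.  -0. ] F [ 0.2  0.6 -1.5]
```

Call:
servo_tool(
  commands=[0,0,-0.06,0,0,0,0.05,0.22,-0.191,-0.069,0,0,0,0.05,0.22,-0.191,-0.069,0,0,0,0.05,0.22,-0.191,-0.069,0,0,0,0.05,0.22,-0.191,-0.069,0,0,0,0.05,0.22,-0.191,-0.069,0,0,0,0.05,0.22,-0.191,-0.02,0,0,0,0.05,0.22,-0.191,0.03,0,0,0,0.05,0.22,-0.191,0.03,0,0,0,0.05,0.22,-0.191,0.03,0,0,0,0.05],
)

```text
time: 5.05
tool_pos: [0.4239, 0.2815, 0.1036]
ee_rot: [3.139, -0.001, 1.466]
wrist_force: [0.5, -0.5, -0.6]
width: 0.0598
finger_force: 30.0
```

```bash
python3 go.py .421 .2800 .2 84 .421 .28 .018 84; python3 - <<'E'
from h import *
S=shots(); print(fit('tray',[.421,.280,0,-.1],S,True))
E
```

```text
5.05 shift mm [ -1.6  -2.5 -96.4] turn [ 0.1 -0.1 -0. ] F [ 0.5 -0.5 -0.6]
5.05 shift mm [-1.9 -2.9 85.6] turn [ 0.1 -0.1 -0. ] F [ 0.5 -0.5 -0.6]
(array([ 0.4220178 ,  0.27837555,  0.        , -0.11643869]), np.float64(0.4081097197376267))
```

Call:
servo_tool(
  commands=[-0.002,-0.002,0.05,0,0,0,0.05,-0.002,-0.002,0.075,0,0,0,0.05,-0.002,-0.002,0.083,0,0,0,0.05,-0.002,-0.002,0.086,0,0,0,0.05,-0.002,-0.002,0.086,0,0,0,0.05,-0.002,-0.002,0.086,0,0,0,0.074,-0.002,-0.002,0.086,0,0,0,0.074,-0.002,-0.002,0.086,0,0,0,0.074,-0.002,-0.002,0.04,0,0,0,0.074,-0.002,-0.002,-0.02,0,0,0,0.074],
)

```text
time: 6.4
tool_pos: [0.4193, 0.2786, 0.1208]
ee_rot: [-3.138, 0.003, 1.466]
wrist_force: [1.5, 1.4, -0.7]
width: 0.0741
finger_force: 0.0
```

```bash
python3 go.py .532 -.2438 .2 82 .532 -.2438 .016 82
```

```text
6.4 shift mm [-508.   166.4  -78.6] turn [-0.2  0.1  2. ] F [ 1.5  1.4 -0.7]
6.4 shift mm [-507.5  167.2  105.4] turn [-0.2  0.1  2. ] F [ 1.5  1.4 -0.7]
```

Call:
servo_tool(
  commands=[0,0,-0.06,0,0,0,0.074,-0.508,0.167,-0.079,0,0,2,0.074,-0.508,0.167,-0.079,0,0,2,0.074,-0.508,0.167,-0.079,0,0,2,0.074,-0.508,0.167,-0.079,0,0,2,0.074,-0.508,0.167,-0.079,0,0,2,0.074,-0.508,0.167,-0.079,0,0,2,0.074,-0.508,0.167,-0.079,0,0,2,0.074,-0.508,0.167,-0.079,0,0,2,0.074,-0.508,0.167,-0.079,0,0,2,0.074],
)

```text
time: 7.65
tool_pos: [0.5336, -0.2465, 0.2]
ee_rot: [-3.141, 0.0, 1.428]
wrist_force: [-0.1, -0.1, -0.9]
width: 0.0743
finger_force: 0.0
```

```bash
python3 go.py .532 -.2438 .2 82 .532 -.2438 .016 82; python3 - <<'E'
from h import *
S=shots(); print(fit('tray',[.421,.280,0,-.1],S,True)); print(fit('red',[.421,.28,.016,-.1],S,True))
E
```

```text
7.65 shift mm [ 2.5 -1.9  0. ] turn [-0.   0.  -0.2] F [-0.1 -0.1 -0.9]
7.65 shift mm [  2.5  -1.9 184. ] turn [-0.   0.  -0.2] F [-0.1 -0.1 -0.9]
(array([ 0.41822995,  0.27993499,  0.        , -0.10427021]), np.float64(0.10952901632041469))
(array([ 0.41708598,  0.2777048 ,  0.016     , -0.12295132]), np.float64(0.19041443473357766))
```

Call:
servo_tool(
  commands=[0.002,-0.002,0.06,0,0,0,0.074,0.002,-0.002,0.12,0,0,0,0.074,0.002,-0.002,0.165,0,0,0,0.074,0.002,-0.002,0.184,0,0,0,0.074,0.002,-0.002,0.184,0,0,0,0.074,0.002,-0.002,0.184,0,0,0,0.05,0.002,-0.002,0.184,0,0,0,0.05,0.002,-0.002,0.184,0,0,0,0.05,0.002,-0.002,0.14,0,0,0,0.05,0.002,-0.002,0.08,0,0,0,0.05],
)

```text
time: 9.0
tool_pos: [0.5301, -0.2402, 0.1187]
ee_rot: [-3.136, -0.002, 1.431]
wrist_force: [0.5, -0.9, -1.2]
width: 0.0598
finger_force: 30.0
```

```bash
cat > rp.py <<'E'
# rails-frame target: y_rail mm, z m
import sys; from go import *
t=np.radians(-9.); c=np.array([.5943,.078])
a=list(map(float,sys.argv[1:]))
for x,y,z in zip(a[0::3],a[1::3],a[2::3]):
    w=c+np.array([np.cos(t),np.sin(t)])*x/1000+np.array([-np.sin(t),np.cos(t)])*y/1000; print(w.round(4),end=' '); go(*w,z,81)
E
python3 rp.py 0 22 .19 0 22 .113
```

```text
[0.5977 0.0997] 9.0 shift mm [346.2  19.2 -70.5] turn [-0.3 -0.1  1. ] F [ 0.5 -0.9 -1.2]
[0.5977 0.0997] 9.0 shift mm [346.   19.6   6.5] turn [-0.3 -0.1  1. ] F [ 0.5 -0.9 -1.2]
```

Call:
servo_tool(
  commands=[0,0,-0.06,0,0,0,0.05,0.345,0.019,-0.072,0,0,1,0.05,0.345,0.019,-0.072,0,0,1,0.05,0.345,0.019,-0.072,0,0,1,0.05,0.345,0.019,-0.072,0,0,1,0.05,0.345,0.019,-0.072,0,0,1,0.05,0.345,0.019,-0.072,0,0,1,0.05,0.345,0.019,-0.072,0,0,1,0.05,0.345,0.019,-0.04,0,0,1,0.05,0.345,0.019,-0.04,0,0,1,0.05],
)

```text
time: 10.25
tool_pos: [0.5965, 0.0966, 0.157]
ee_rot: [-3.134, 0.002, 1.412]
wrist_force: [-0.5, -0.4, -1.4]
width: 0.0596
finger_force: 30.0
```

```bash
python3 - <<'E'
from h import *
for i in range(4):
    snapshot('top'); o=robot.get_obs(); print(o['tool_pos'].round(4), o['ee_rot'].round(4))
E
python3 rp.py 0 22 .19 0 22 .113
```

```text
[0.5975 0.0966 0.1589] [-3.1378e+00  1.3000e-03  1.4123e+00]
[0.5984 0.0968 0.1605] [-3.1407e+00  4.0000e-04  1.4124e+00]
[0.599  0.097  0.1614] [ 3.1405e+00 -1.0000e-04  1.4124e+00]
[0.5993 0.0971 0.162 ] [ 3.1394e+00 -4.0000e-04  1.4126e+00]
[0.5977 0.0997] 10.45 shift mm [  2.3  -1.9 -28. ] turn [ 0.1 -0.  -0.1] F [-0.2 -0.1 -2.3]
[0.5977 0.0997] 10.45 shift mm [ 2.3 -2.1 49. ] turn [ 0.1 -0.  -0.1] F [-0.2 -0.1 -2.3]
```

Call:
servo_tool(
  commands=[0.002,-0.002,0.025,0,0,0,0.05,0.002,-0.002,0.04,0,0,0,0.05,0.002,-0.002,0.047,0,0,0,0.05,0.002,-0.002,0.0495,0,0,0,0.05,0.002,-0.002,0.0495,0,0,0,0.05,0.002,-0.002,0.0495,0,0,0,0.074,0.002,-0.002,0.0495,0,0,0,0.074,0.002,-0.002,0.0495,0,0,0,0.074,0.002,-0.002,0,0,0,0,0.074,0.002,-0.002,-0.038,0,0,0,0.074],
)

```text
time: 11.7
tool_pos: [0.5971, 0.1002, 0.1995]
ee_rot: [3.142, -0.0, 1.414]
wrist_force: [-0.1, 0.1, -0.1]
width: 0.0738
finger_force: 0.0
```

```bash
python3 go.py .5277 -.3306 .2 88
```

```text
11.7 shift mm [-436.3   -1.2   -0.5] turn [ 0. -0. -7.] F [-0.1  0.1 -0.1]
```

Call:
servo_tool(
  commands=[-0.436,-0.001,0,0,0,-7,0.074,-0.436,-0.001,0,0,0,-7,0.074,-0.436,-0.001,0,0,0,-7,0.074,-0.436,-0.001,0,0,0,-7,0.074,-0.436,-0.001,0,0,0,-7,0.074,-0.436,-0.001,0,0,0,-7,0.074,-0.436,-0.001,0,0,0,-7,0.074,-0.436,-0.001,0,0,0,-7,0.074,-0.436,-0.001,0,0,0,-7,0.074],
)

```text
time: 12.82
tool_pos: [0.5278, -0.33, 0.198]
ee_rot: [-3.141, -0.001, 1.535]
wrist_force: [0.0, 0.7, 0.4]
width: 0.0742
finger_force: 0.0
```

```bash
python3 go.py .5277 -.3306 .016 88;  python3 - <<'E'
from h import *
S=shots()
s=S[1]; k=5; x0,y0,x1,y1=150,150,305,270
cv2.imwrite('pics/c4.png',cv2.resize(s['img'][y0:y1,x0:x1],None,fx=k,fy=k,interpolation=cv2.INTER_CUBIC))
E
```

```text
12.82 shift mm [ -0.8  -0.  182. ] turn [-0.  -0.1 -0. ] F [0.  0.7 0.4]
```

View pics/c4.png

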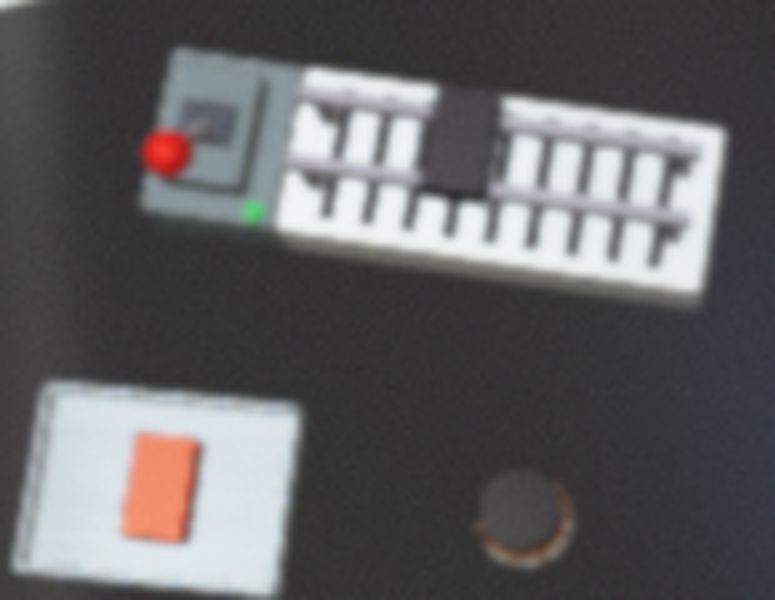

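Call:
servo_tool(
  commands=[-0.001,0,0.06,0,0,0,0.074,-0.001,0,0.12,0,0,0,0.074,-0.001,0,0.165,0,0,0,0.074,-0.001,0,0.183,0,0,0,0.074,-0.001,0,0.183,0,0,0,0.074,-0.001,0,0.183,0,0,0,0.05,-0.001,0,0.183,0,0,0,0.05,-0.001,0,0.183,0,0,0,0.05,-0.001,0,0.14,0,0,0,0.05,-0.001,0,0.08,0,0,0,0.05],
)

```text
time: 14.18
tool_pos: [0.5262, -0.3302, 0.1163]
ee_rot: [-3.136, -0.004, 1.536]
wrist_force: [-0.3, -0.0, -0.7]
width: 0.0597
finger_force: 30.0
```

```bash
python3 rp.py 0 -22 .19
```

```text
[0.5909 0.0563] 14.18 shift mm [388.8  50.7 -72.4] turn [-0.3 -0.2  7. ] F [-0.3 -0.  -0.7]
```

Call:
servo_tool(
  commands=[0,0,-0.06,0,0,0,0.05,0.388,0.051,-0.075,0,0,7,0.05,0.388,0.051,-0.075,0,0,7,0.05,0.388,0.051,-0.075,0,0,7,0.05,0.388,0.051,-0.075,0,0,7,0.05,0.388,0.051,-0.075,0,0,7,0.05,0.388,0.051,-0.075,0,0,7,0.05,0.388,0.051,-0.075,0,0,7,0.05,0.388,0.051,-0.06,0,0,7,0.05,0.388,0.051,-0.06,0,0,7,0.05],
)

```text
time: 15.42
tool_pos: [0.5909, 0.053, 0.1756]
ee_rot: [-3.137, 0.002, 1.412]
wrist_force: [0.0, 0.2, -1.4]
width: 0.0603
finger_force: 30.0
```

```bash
python3 - <<'E'
from h import *
for i in range(4): snapshot('top')
E
python3 rp.py 0 -22 .113
```

```text
[0.5909 0.0563] 15.62 shift mm [ 2.9 -1.9 65.6] turn [ 0.   0.  -0.1] F [ 0.5 -0.4  0.1]
```

Call:
servo_tool(
  commands=[0.003,-0.002,0.04,0,0,0,0.05,0.003,-0.002,0.056,0,0,0,0.05,0.003,-0.002,0.063,0,0,0,0.05,0.003,-0.002,0.0655,0,0,0,0.05,0.003,-0.002,0.0655,0,0,0,0.05,0.003,-0.002,0.0655,0,0,0,0.074,0.003,-0.002,0.0655,0,0,0,0.074,0.003,-0.002,0.0655,0,0,0,0.074,0.003,-0.002,0.02,0,0,0,0.074,0.003,-0.002,-0.022,0,0,0,0.074],
)

```text
time: 16.88
tool_pos: [0.5905, 0.058, 0.2012]
ee_rot: [-3.141, 0.0, 1.414]
wrist_force: [0.6, 0.5, -0.2]
width: 0.0741
finger_force: 0.0
```

```bash
python3 go.py .665 -.2402 .2 81
```

```text
16.88 shift mm [-282.9  120.2    1.1] turn [-0.1  0.   0. ] F [ 0.6  0.5 -0.2]
```

Call:
servo_tool(
  commands=[-0.283,0.12,0,0,0,0,0.086,-0.283,0.12,0,0,0,0,0.086,-0.283,0.12,0,0,0,0,0.086,-0.283,0.12,0,0,0,0,0.086,-0.283,0.12,0,0,0,0,0.086,-0.283,0.12,0,0,0,0,0.086,-0.283,0.12,0,0,0,0,0.086,-0.283,0.12,0,0,0,0,0.086],
)

```text
time: 17.88
tool_pos: [0.6652, -0.2386, 0.2011]
ee_rot: [3.141, -0.0, 1.416]
wrist_force: [0.3, 0.1, 0.1]
width: 0.0859
finger_force: 0.0
```

```bash
python3 - <<'E'
from h import *
S=shots()
P=np.array([.5943,.078,0,np.radians(-9.)]); rows=[]
t=P[3]; R=np.array([[np.cos(t),-np.sin(t)],[np.sin(t),np.cos(t)]])
for s,(x0,y0,x1,y1) in zip(S,[(235,205,315,285),(205,155,305,220)]):
    k=5; a=cv2.resize(s['img'][y0:y1,x0:x1],None,fx=k,fy=k,interpolation=cv2.INTER_CUBIC)
    for y in(-.022,.022):
        q=np.r_[P[:2]+R@[0,y],.112,t]
        for bx in SL:
            b=(*bx[:4],.012,.0121); h=cv2.convexHull(((proj(corners(b,q),s)-[x0,y0]+.5)*k-.5).astype(np.int32)); cv2.polylines(a,[h],1,(0,255,255),1)
    rows.append(cv2.copyMakeBorder(a,0,400-a.shape[0],0,0,0))
im=np.hstack(rows); im=cv2.resize(im,(800,int(400*800/im.shape[1])),interpolation=cv2.INTER_AREA); cv2.imwrite('pics/c5.png',im)
E
python3 go.py .665 -.2402 .026 81
```

```text
17.98 shift mm [-1.600e+00 -1.000e-01  1.753e+02] turn [ 0.1 -0.   0.1] F [ 0.4  0.6 -0.4]
```

View pics/c5.png

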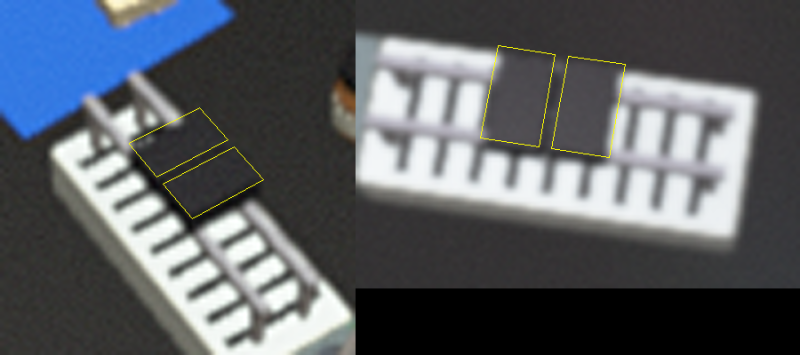

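Call:
servo_tool(
  commands=[-0.002,0,0.06,0,0,0,0.086,-0.002,0,0.12,0,0,0,0.086,-0.002,0,0.16,0,0,0,0.086,-0.002,0,0.175,0,0,0,0.086,-0.002,0,0.175,0,0,0,0.086,-0.002,0,0.175,0,0,0,0.05,-0.002,0,0.175,0,0,0,0.05,-0.002,0,0.175,0,0,0,0.05,-0.002,0,0.175,0,0,0,0.05,-0.002,0,0.16,0,0,0,0.05],
)

```text
time: 19.23
tool_pos: [0.6637, -0.2418, 0.0394]
ee_rot: [-3.139, -0.001, 1.414]
wrist_force: [0.4, 0.1, -3.4]
width: 0.0657
finger_force: 30.0
```

Call:
servo_tool(
  commands=[0,0,-0.03,0,0,0,0.05,0,0,-0.08,0,0,0,0.05,0,0,-0.13,0,0,0,0.05,0,0,-0.17,0,0,0,0.05,0,0,-0.17,0,0,0,0.05,0,0,-0.17,0,0,0,0.05],
)

```text
time: 19.98
tool_pos: [0.664, -0.242, 0.2082]
ee_rot: [-3.138, -0.001, 1.414]
wrist_force: [0.2, 0.1, -1.8]
width: 0.0655
finger_force: 30.0
```

```bash
python3 - <<'E'
from h import *
S=shots(); o=robot.get_obs()['tool_pos']
k=3; im=np.hstack([cv2.resize(s['img'][y0:y0+130,x0:x0+130],None,fx=k,fy=k,interpolation=cv2.INTER_CUBIC) for s,(x0,y0) in zip(S,[(140,140),(300,110)])]); cv2.imwrite('pics/c6.png',im)
E
python3 rp.py 0 0 .2
```

```text
[0.5943 0.078 ] 20.07 shift mm [ 305.  -118.4    7.8] turn [-0.3 -0.1  0. ] F [-1.1 -0.6 -1.2]
```

View pics/c6.png

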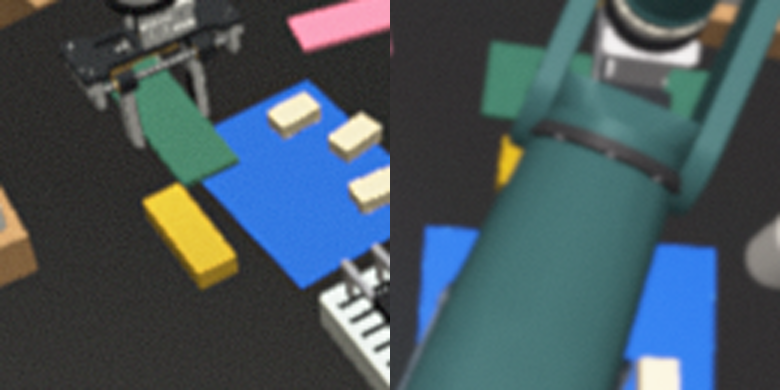

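Call:
servo_tool(
  commands=[0.305,-0.118,0.008,0,0,0,0.05,0.305,-0.118,0.008,0,0,0,0.05,0.305,-0.118,0.008,0,0,0,0.05,0.305,-0.118,0.008,0,0,0,0.05,0.305,-0.118,0.008,0,0,0,0.05,0.305,-0.118,0.008,0,0,0,0.05,0.305,-0.118,0.03,0,0,0,0.05,0.305,-0.118,0.04,0,0,0,0.05,0.305,-0.118,0.04,0,0,0,0.05,0.305,-0.118,0.04,0,0,0,0.05],
)

```text
time: 21.32
tool_pos: [0.5963, 0.0767, 0.1708]
ee_rot: [3.141, -0.0, 1.413]
wrist_force: [-0.2, -1.0, -1.2]
width: 0.0657
finger_force: 30.0
```

```bash
python3 - <<'E'
from h import *
for i in range(3): S=shots()
o=robot.get_obs(); p=o['tool_pos']; print(p)
q,c=fit('sheet',[p[0],p[1],p[2]+.008,-.155],[S[0]]);print(q*1000,np.degrees(q[3]),c)
k=5; s=S[0]
a=cv2.resize(s['img'][160:320,220:350],None,fx=k*.75,fy=k*.75,interpolation=cv2.INTER_CUBIC); cv2.imwrite('pics/c7.png',a)
E
python3 rp.py 0 0 .120
```

```text
[0.59612083 0.07730352 0.17108317]
[ 595.64045376   76.4991022   177.40314085 -164.260729  ] -9.411446511278172 0.559371720169375
[0.5943 0.078 ] 21.62 shift mm [ 0.4 -2.  51.1] turn [ 0.1 -0.  -0. ] F [-0.2  0.6 -1.5]
```

View pics/c7.png

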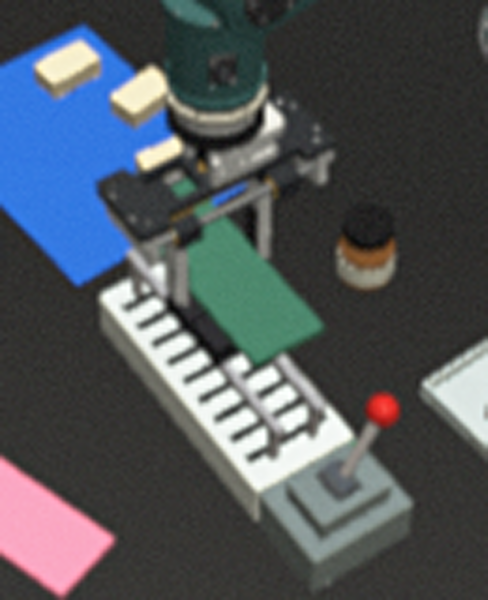

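Call:
servo_tool(
  commands=[0,-0.002,0.025,0,0,0,0.05,0,-0.002,0.04,0,0,0,0.05,0,-0.002,0.047,0,0,0,0.05,0,-0.002,0.051,0,0,0,0.05,0,-0.002,0.051,0,0,0,0.05,0,-0.002,0.051,0,0,0,0.05,0,-0.002,0.051,0,0,0,0.083,0,-0.002,0.051,0,0,0,0.083,0,-0.002,0.051,0,0,0,0.083,0,-0.002,0.035,0,0,0,0.083],
)

```text
time: 22.88
tool_pos: [0.5928, 0.0777, 0.1342]
ee_rot: [-3.138, 0.001, 1.414]
wrist_force: [-0.2, 0.1, 0.4]
width: 0.0831
finger_force: 0.0
```

Call:
servo_tool(
  commands=[0,0,-0.05,0,0,0,0.083,0,0,-0.09,0,0,0,0.083,-0.3,-0.1,-0.09,0,0,0,0.074,-0.3,-0.1,-0.09,0,0,0,0.074,-0.3,-0.1,-0.09,0,0,0,0.074,-0.3,-0.1,-0.09,0,0,0,0.074,-0.3,-0.1,-0.09,0,0,0,0.074,-0.3,-0.1,-0.09,0,0,0,0.074,-0.3,-0.1,-0.09,0,0,0,0.074],
)

```text
time: 24.0
tool_pos: [0.4485, -0.2029, 0.2264]
ee_rot: [3.14, -0.0, 1.413]
wrist_force: [0.8, -0.6, 1.0]
width: 0.0741
finger_force: 0.0
```

```bash
python3 - <<'E'
from h import *
S=shots(); print(robot.get_obs()['tool_pos'],robot.get_obs()['wrist_force'])
t=np.radians(-9);R=np.array([[np.cos(t),np.sin(t)],[-np.sin(t),np.cos(t)]])
for fz in (0,1):
    q,c=fit('sheet',[.5943,.078,.128,t],S,fz);print(q*1000,np.degrees(q[3]),c,'rails',R@(q[:2]-[.5943,.078])*1000)
for p0 in [(.4480,-.1512),(.4444,-.2413),(.4377,-.3229)]:
    for s in (S,S[:1]):
        p,c=fit('light',[*p0,.015,0],s,True); print(np.round(p*1000,1),np.degrees(p[3]).round(1),round(c,3))
s=S[0];k=3.75
a=cv2.resize(s['img'][160:320,220:380],None,fx=k,fy=k,interpolation=cv2.INTER_CUBIC); cv2.imwrite('pics/c8.png',a)
E
```

```text
[ 0.44894483 -0.20179207  0.22595536] [0.35067459 0.52751191 0.34469693]
[ 593.55466576   79.29457367  128.52435562 -154.61352492] -8.858702433809153 0.20515591107383904 rails [-0.93867388  1.16203936]
[ 593.68683343   79.46216466  128.         -155.14153657] -8.888955272666335 0.20488174626853636 rails [-0.83435042  1.3482426 ]
[ 450.3 -147.3   15.  -204.4] -11.7 0.39
[ 447.7 -153.8   15.  -213.7] -12.2 0.066
[  581.8  -259.6    15.  -1346.4] -77.1 1.0
[ 407.1 -241.4   15.    54.4] 3.1 0.064
[ 440.4 -322.8   15.   -42.1] -2.4 0.416
[ 437.3 -325.6   15.   -60.4] -3.5 0.071
```

View pics/c8.png

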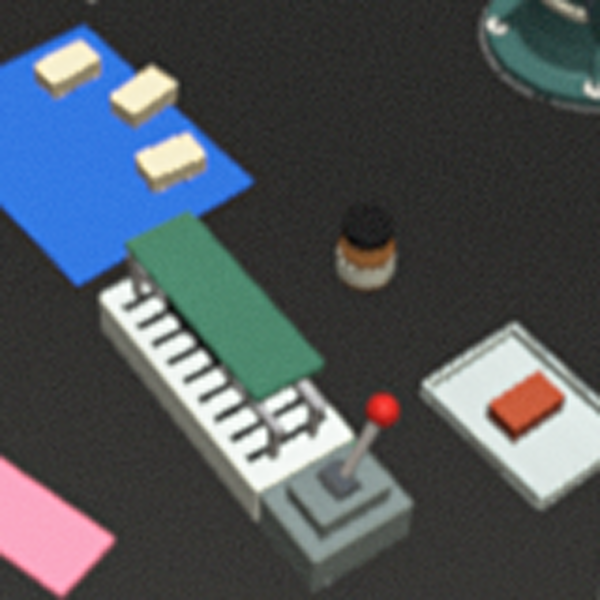

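```bash
python3 go.py .448 -.1515 .2 79.5 .448 -.1515 .016 79.5
```

```text
24.1 shift mm [49.5 -8.7 26. ] turn [ 0.  -0.   1.6] F [0.4 0.5 0.3]
24.1 shift mm [ 49.4  -8.9 210. ] turn [ 0.  -0.   1.6] F [0.4 0.5 0.3]
```

Call:
servo_tool(
  commands=[0.0495,-0.009,0.02,0,0,1.5,0.076,0.0495,-0.009,0.08,0,0,1.5,0.076,0.0495,-0.009,0.14,0,0,1.5,0.076,0.0495,-0.009,0.19,0,0,1.5,0.076,0.0495,-0.009,0.209,0,0,1.5,0.076,0.0495,-0.009,0.209,0,0,1.5,0.076,0.0495,-0.009,0.209,0,0,1.5,0.05,0.0495,-0.009,0.209,0,0,1.5,0.05,0.0495,-0.009,0.209,0,0,1.5,0.05,0.0495,-0.009,0.17,0,0,1.5,0.05],
)

```text
time: 25.35
tool_pos: [0.444, -0.1512, 0.0524]
ee_rot: [-3.133, -0.002, 1.388]
wrist_force: [0.2, -0.5, -1.0]
width: 0.0598
finger_force: 29.9
```

```bash
python3 rp.py 0 0 .2
```

```text
[0.5943 0.078 ] 25.35 shift mm [ 253.   104.8 -148. ] turn [-0.5 -0.1 -1.5] F [ 0.2 -0.5 -1. ]
```

Call:
servo_tool(
  commands=[0,0,-0.06,0,0,0,0.05,0,0,-0.12,0,0,0,0.05,0.04,0.016,-0.16,0,0,-1.5,0.05,0.252,0.103,-0.16,0,0,-1.5,0.05,0.252,0.103,-0.16,0,0,-1.5,0.05,0.252,0.103,-0.16,0,0,-1.5,0.05,0.252,0.103,-0.16,0,0,-1.5,0.05,0.252,0.103,-0.15,0,0,-1.5,0.05,0.252,0.103,-0.15,0,0,-1.5,0.05,0.252,0.103,-0.15,0,0,-1.5,0.05],
)

```text
time: 26.6
tool_pos: [0.5937, 0.0751, 0.2055]
ee_rot: [-3.141, 0.0, 1.412]
wrist_force: [-0.5, -1.3, -1.1]
width: 0.0597
finger_force: 29.9
```

```bash
python3 - <<'E'
from h import *
for i in range(3): S=shots()
E
python3 rp.py 0 0 .145
```

```text
[0.5943 0.078 ] 26.9 shift mm [ 2.2 -0.3 61. ] turn [ 0. -0. -0.] F [ 0.4  0.7 -1.4]
```

Call:
servo_tool(
  commands=[0.002,0,0.035,0,0,0,0.05,0.002,0,0.051,0,0,0,0.05,0.002,0,0.058,0,0,0,0.05,0.002,0,0.0605,0,0,0,0.05,0.002,0,0.0605,0,0,0,0.05,0.002,0,0.0605,0,0,0,0.074,0.002,0,0.0605,0,0,0,0.074,0.002,0,0.0605,0,0,0,0.074,0.002,0,0.03,0,0,0,0.074,0.002,0,-0.005,0,0,0,0.074],
)

```text
time: 28.15
tool_pos: [0.594, 0.0783, 0.2104]
ee_rot: [-3.14, 0.0, 1.414]
wrist_force: [0.4, -0.4, 0.5]
width: 0.0738
finger_force: 0.0
```

```bash
python3 go.py .4375 -.323 .21 87;  python3 - <<'E'
from h import *
S=shots()
for p0 in [(.4074,-.24),(.4377,-.3229)]:
    p,c=fit('light',[*p0,.015,0],S[:1],True); print(np.round(p*1000,1),np.degrees(p[3]).round(1),round(c,3))
E
```

```text
28.15 shift mm [-420.9  -91.8    0.7] turn [-0.1  0.  -6. ] F [ 0.4 -0.4  0.5]
[ 408.3 -241.8   15.    68.5] 3.9 0.128
[ 436.9 -325.3   15.   -72.8] -4.2 0.071
```

Call:
servo_tool(
  commands=[-0.421,-0.092,0,0,0,-6,0.076,-0.421,-0.092,0,0,0,-6,0.076,-0.421,-0.092,0,0,0,-6,0.076,-0.421,-0.092,0,0,0,-6,0.076,-0.421,-0.092,0,0,0,-6,0.076,-0.421,-0.092,0,0,0,-6,0.076,-0.421,-0.092,0,0,0,-6,0.076,-0.421,-0.092,0,0,0,-6,0.076,-0.421,-0.092,0,0,0,-6,0.076,-0.421,-0.092,0,0,0,-6,0.076],
)

```text
time: 29.5
tool_pos: [0.4385, -0.3217, 0.2102]
ee_rot: [-3.142, -0.001, 1.521]
wrist_force: [-1.0, 0.8, 0.9]
width: 0.0759
finger_force: 0.0
```

```bash
python3 go.py .4375 -.323 .016 87;  python3 - <<'E'
from h import *
S=shots(); t=np.radians(-9);R=np.array([[np.cos(t),np.sin(t)],[-np.sin(t),np.cos(t)]])
q,c=fit('light',[.5943,.078,.144,t],S,True);print(q*1000,np.degrees(q[3]),c,'rails',R@(q[:2]-[.5943,.078])*1000)
p,c=fit('light',[.408,-.24,.015,0],S[:1],True); print(np.round(p*1000,1),np.degrees(p[3]).round(1),round(c,3))
p,c=fit('sheet',[.5943,.078,.128,t],S,True); print(np.round(p*1000,1),np.degrees(p[3]).round(1),round(c,3))
E
```

```text
29.5 shift mm [ -1.5  -0.9 194.2] turn [-0.  -0.   0.1] F [-1.   0.8  0.9]
[ 595.02967587   79.47075737  144.         -185.80970475] -10.64611187495401 0.11609763944183053 rails [0.49061521 1.56679636]
[ 407.1 -241.7   15.    55.5] 3.2 0.062
[ 593.5   80.8  128.  -159.3] -9.1 0.574
```

Light slab 1 sits centred on the sheet, so I pick the next one.

Call:
servo_tool(
  commands=[-0.001,-0.001,0.06,0,0,0,0.076,-0.001,-0.001,0.12,0,0,0,0.076,-0.001,-0.001,0.17,0,0,0,0.076,-0.001,-0.001,0.194,0,0,0,0.076,-0.001,-0.001,0.194,0,0,0,0.076,-0.001,-0.001,0.194,0,0,0,0.05,-0.001,-0.001,0.194,0,0,0,0.05,-0.001,-0.001,0.194,0,0,0,0.05,-0.001,-0.001,0.15,0,0,0,0.05,-0.001,-0.001,0.09,0,0,0,0.05],
)

```text
time: 30.85
tool_pos: [0.4351, -0.3227, 0.1188]
ee_rot: [-3.136, -0.004, 1.518]
wrist_force: [1.0, -0.8, -1.3]
width: 0.0597
finger_force: 30.0
```

Call:
servo_tool(
  commands=[0,0,-0.06,0,0,0,0.05,0,0,-0.1,0,0,0,0.05,0,0,-0.1,0,0,0,0.05],
)

```text
time: 31.22
tool_pos: [0.4381, -0.3253, 0.2246]
ee_rot: [3.135, 0.005, 1.518]
wrist_force: [0.0, -0.2, -1.4]
width: 0.0597
finger_force: 30.0
```

```bash
python3 rp.py 0 -38 .21
```

```text
[0.5884 0.0405] 31.23 shift mm [373.2 130.8  13.5] turn [0.4 0.3 6. ] F [ 0.  -0.2 -1.4]
```

Call:
servo_tool(
  commands=[0.372,0.131,0.01,0,0,6,0.05,0.372,0.131,0.01,0,0,6,0.05,0.372,0.131,0.01,0,0,6,0.05,0.372,0.131,0.01,0,0,6,0.05,0.372,0.131,0.01,0,0,6,0.05,0.372,0.131,0.01,0,0,6,0.05,0.372,0.131,0.01,0,0,6,0.05,0.372,0.131,0.01,0,0,6,0.05,0.372,0.131,0.01,0,0,6,0.05,0.372,0.131,0.01,0,0,6,0.05],
)

```text
time: 32.48
tool_pos: [0.5867, 0.0388, 0.2105]
ee_rot: [-3.142, 0.0, 1.411]
wrist_force: [-0.3, 0.1, -1.9]
width: 0.0595
finger_force: 30.0
```

```bash
python3 - <<'E'
from h import *
for i in range(3): S=shots()
E
python3 rp.py 0 -38 .1455
```

```text
[0.5884 0.0405] 32.77 shift mm [ 0.6  1.2 65.3] turn [ 0. -0. -0.] F [-1.1  0.3 -1.3]
```

Call:
servo_tool(
  commands=[-0.001,0.001,0.04,0,0,0,0.05,-0.001,0.001,0.056,0,0,0,0.05,-0.001,0.001,0.063,0,0,0,0.05,-0.001,0.001,0.065,0,0,0,0.05,-0.001,0.001,0.065,0,0,0,0.05,-0.001,0.001,0.065,0,0,0,0.074,-0.001,0.001,0.065,0,0,0,0.074,-0.001,0.001,0.065,0,0,0,0.074,-0.001,0.001,0.03,0,0,0,0.074,-0.001,0.001,0,0,0,0,0.074],
)

```text
time: 34.02
tool_pos: [0.5878, 0.0395, 0.2114]
ee_rot: [-3.141, -0.0, 1.414]
wrist_force: [1.2, 0.3, 0.1]
width: 0.074
finger_force: 0.0
```

```bash
python3 go.py .4073 -.2395 .21 93
```

```text
34.02 shift mm [-303.8 -134.7    1.4] turn [ -0.  -0. -12.] F [1.2 0.3 0.1]
```

Call:
servo_tool(
  commands=[-0.304,-0.135,0,0,0,-12,0.078,-0.304,-0.135,0,0,0,-12,0.078,-0.304,-0.135,0,0,0,-12,0.078,-0.304,-0.135,0,0,0,-12,0.078,-0.304,-0.135,0,0,0,-12,0.078,-0.304,-0.135,0,0,0,-12,0.078,-0.304,-0.135,0,0,0,-12,0.078,-0.304,-0.135,0,0,0,-12,0.078,-0.304,-0.135,0,0,0,-12,0.078],
)

```text
time: 35.15
tool_pos: [0.4077, -0.2386, 0.2105]
ee_rot: [3.141, -0.0, 1.625]
wrist_force: [-0.1, -0.3, 0.3]
width: 0.0777
finger_force: 0.0
```

```bash
python3 go.py .4073 -.2395 .016 93;  python3 - <<'E'
from h import *
S=shots()
p,c=fit('light',[.408,-.24,.015,0],S[:1],True); print(np.round(p*1000,1),np.degrees(p[3]).round(1),round(c,3))
k=5; im=np.hstack([cv2.resize(s['img'][y0:y0+80,x0:x0+80],None,fx=k,fy=k,interpolation=cv2.INTER_CUBIC) for s,(x0,y0) in zip(S,[(240,200),(220,145)])]); cv2.imwrite('pics/c9.png',im)
E
```

```text
35.15 shift mm [ -0.9  -0.5 194.5] turn [ 0.  -0.   0.1] F [-0.1 -0.3  0.3]
[ 407.7 -241.4   15.    65.2] 3.7 0.066
```

View pics/c9.png

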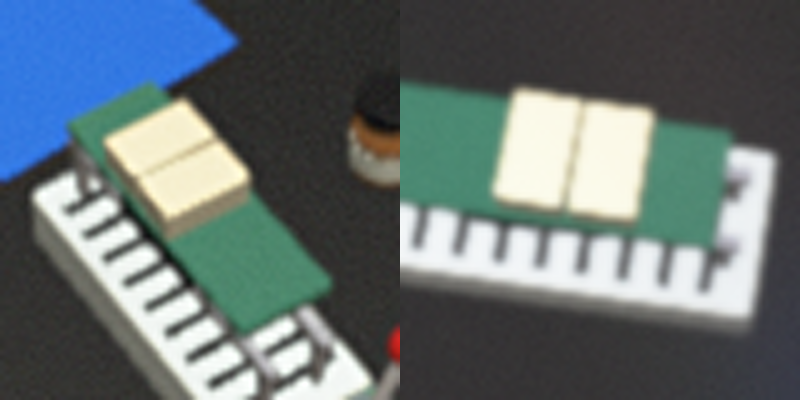

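Call:
servo_tool(
  commands=[-0.001,0,0.06,0,0,0,0.078,-0.001,0,0.12,0,0,0,0.078,-0.001,0,0.17,0,0,0,0.078,-0.001,0,0.194,0,0,0,0.078,-0.001,0,0.194,0,0,0,0.078,-0.001,0,0.194,0,0,0,0.05,-0.001,0,0.194,0,0,0,0.05,-0.001,0,0.194,0,0,0,0.05,-0.001,0,0.15,0,0,0,0.05,-0.001,0,0.09,0,0,0,0.05],
)

```text
time: 36.5
tool_pos: [0.4053, -0.2394, 0.1192]
ee_rot: [-3.137, -0.004, 1.623]
wrist_force: [0.6, -0.9, -0.8]
width: 0.0597
finger_force: 30.0
```

Call:
servo_tool(
  commands=[0,0,-0.06,0,0,0,0.05,0,0,-0.1,0,0,0,0.05,0,0,-0.1,0,0,0,0.05],
)

```text
time: 36.88
tool_pos: [0.4085, -0.2418, 0.2242]
ee_rot: [3.136, 0.005, 1.623]
wrist_force: [-1.0, 0.5, -2.3]
width: 0.0598
finger_force: 30.0
```

```bash
python3 rp.py 0 39.5 .21
```

```text
[0.6005 0.117 ] 36.88 shift mm [348.4 210.4  13.7] turn [ 0.4  0.3 12. ] F [-1.   0.5 -2.3]
```

Call:
servo_tool(
  commands=[0.348,0.21,0.01,0,0,12,0.05,0.348,0.21,0.01,0,0,12,0.05,0.348,0.21,0.01,0,0,12,0.05,0.348,0.21,0.01,0,0,12,0.05,0.348,0.21,0.01,0,0,12,0.05,0.348,0.21,0.01,0,0,12,0.05,0.348,0.21,0.01,0,0,12,0.05,0.348,0.21,0.01,0,0,12,0.05,0.348,0.21,0.01,0,0,12,0.05,0.348,0.21,0.01,0,0,12,0.05],
)

```text
time: 38.12
tool_pos: [0.5979, 0.1165, 0.2098]
ee_rot: [-3.14, 0.001, 1.412]
wrist_force: [0.7, -0.2, -1.6]
width: 0.0598
finger_force: 30.0
```

```bash
python3 - <<'E'
from h import *
for i in range(3): S=shots()
o=robot.get_obs()['tool_pos']
for fz in (0,1):
    p,c=fit('light',[o[0],o[1],o[2]-.001,-.157],S[:1],fz); print(o,np.round(p*1000,1),np.degrees(p[3]).round(1),round(c,3))
E
python3 rp.py 0 39.5 .1455
```

```text
[0.59852116 0.11728015 0.21094272] [599.8 119.7 210.3 -77.2] -4.4 0.495
[0.59852116 0.11728015 0.21094272] [ 598.9  118.8  209.9 -101.2] -5.8 0.496
[0.6005 0.117 ] 38.42 shift mm [ 0.   1.9 65.4] turn [ 0.  -0.  -0.1] F [-0.3 -0.1 -1.9]
```

Call:
servo_tool(
  commands=[0.0005,0.002,0.04,0,0,0,0.05,0.0005,0.002,0.056,0,0,0,0.05,0.0005,0.002,0.063,0,0,0,0.05,0.0005,0.002,0.065,0,0,0,0.05,0.0005,0.002,0.065,0,0,0,0.05,0.0005,0.002,0.065,0,0,0,0.074,0.0005,0.002,0.065,0,0,0,0.074,0.0005,0.002,0.065,0,0,0,0.074,0.0005,0.002,0.03,0,0,0,0.074,0.0005,0.002,-0.01,0,0,0,0.074],
)

```text
time: 39.67
tool_pos: [0.6001, 0.118, 0.2204]
ee_rot: [-3.139, 0.001, 1.414]
wrist_force: [0.4, -0.3, 0.1]
width: 0.074
finger_force: 0.0
```

```bash
python3 rp.py -85 168 .23 -75 168 .139 5 168 .139 13 168 .139; python3 - <<'E'
from h import *
S=shots()
def knob(s):
    b,g,r=[c.astype(int) for c in cv2.split(s['img'])]; m=((r-g>110)&(r-b>110)).astype(np.uint8)
    n,l,st,ce=cv2.connectedComponentsWithStats(m); i=1+np.argmax(st[1:,4]); return ce[i],st[i]
P=[]
for s in S:
    c,st=knob(s); print(c,st); K=np.linalg.inv(s['extrinsics']); P.append((s['camera_matrix']@K[:3],c))
X=cv2.triangulatePoints(P[0][0],P[1][0],P[0][1],P[1][1])[:,0]; X=X[:3]/X[3]; print(X)
t=np.radians(-9);R=np.array([[np.cos(t),np.sin(t)],[-np.sin(t),np.cos(t)]]); print(R@(X[:2]-[.5943,.078]))
E
```

```text
[0.5366 0.2572] 39.67 shift mm [127.6 -84.5  -9.5] turn [-0.1  0.  -0. ] F [ 0.4 -0.3  0.1]
[0.5465 0.2557] 39.67 shift mm [127.7 -74.2  81.5] turn [-0.1  0.  -0. ] F [ 0.4 -0.3  0.1]
[0.6255 0.2431] 39.67 shift mm [127.7   5.8  81.3] turn [-0.1  0.  -0. ] F [ 0.4 -0.3  0.1]
[0.6334 0.2419] 39.67 shift mm [127.7  13.8  81.3] turn [-0.1  0.  -0. ] F [ 0.4 -0.3  0.1]
[525.35658915 247.03875969] [519 242  14  12 129]
[ 16.27091633 373.20318725] [  8 365  18  17 251]
[0.09943938 0.62012607 0.16853877]
[-0.57357526  0.45803834]
```

Call:
servo_tool(
  commands=[0,0,-0.02,0,0,0,0.0,0.1275,-0.09,-0.02,0,0,0,0,0.1275,-0.09,-0.02,0,0,0,0,0.1275,-0.09,-0.02,0,0,0,0,0.1275,-0.09,-0.02,0,0,0,0,0.1275,-0.09,-0.02,0,0,0,0,0.1275,-0.09,-0.02,0,0,0,0],
)

```text
time: 40.65
tool_pos: [0.5322, 0.2568, 0.2401]
ee_rot: [-3.141, 0.001, 1.412]
wrist_force: [-0.1, -0.4, 0.4]
width: 0.0073
finger_force: 0.0
```

```bash
cat > kn.py <<'E'
from h import *
S=shots()
t=np.radians(-9);A=np.array([[np.cos(t),np.sin(t)],[-np.sin(t),np.cos(t)]])
P=[]
for s,(x0,y0,x1,y1) in zip(S,[(290,240,345,310),(160,140,215,215)]):
    b,g,r=[c.astype(int) for c in cv2.split(s['img'])]; m=((r-g>90)&(g<80)).astype(np.uint8); z=np.zeros_like(m); z[y0:y1,x0:x1]=m[y0:y1,x0:x1]
    n,l,st,ce=cv2.connectedComponentsWithStats(z)
    if n<2: print('none'); continue
    i=1+np.argmax(st[1:,4]); print(ce[i].round(1),st[i]); P.append((s['camera_matrix']@np.linalg.inv(s['extrinsics'])[:3],ce[i]))
if len(P)==2:
    X=cv2.triangulatePoints(P[0][0],P[1][0],P[0][1],P[1][1])[:,0]; X=X[:3]/X[3]; print('knob rails mm',(A@(X[:2]-[.5943,.078])*1000).round(1),'z',(X[2]*1000).round(1))
E
python3 kn.py; python3 rp.py -75 168 .139
```

```text
[321.6 268.6] [318 265   8   8  54]
[182.7 180.1] [179 176   9   9  59]
knob rails mm [-38.6 170.7] z 144.7
[0.5465 0.2557] 40.75 shift mm [  1.1  14.3 101.3] turn [-0.   0.  -0.1] F [ 0.4  0.1 -0.4]
```

Call:
servo_tool(
  commands=[0.002,0,0.05,0,0,0,0,0.002,0,0.101,0,0,0,0,0.002,0,0.101,0,0,0,0,0.002,0.02,0.101,0,0,0,0,0.002,0.035,0.101,0,0,0,0,0.002,0.05,0.101,0,0,0,0,0.002,0.065,0.101,0,0,0,0,0.002,0.08,0.101,0,0,0,0,0.002,0.095,0.101,0,0,0,0,0.002,0.1,0.101,0,0,0,0],
)

```text
time: 42.0
tool_pos: [0.6314, 0.2439, 0.1385]
ee_rot: [-3.14, 0.001, 1.413]
wrist_force: [-2.1, -0.1, -0.2]
width: 0.0003
finger_force: 0.5
```

```bash
python3 kn.py; python3 rp.py 12 168 .139
```

```text
[301.2 280.6] [298 277   7   8  45]
none
[0.6324 0.2421] 42.1 shift mm [-1.8  1.4 -0.2] turn [-0.  0. -0.] F [-0.2  0.8  0.1]
```

Call:
servo_tool(
  commands=[0,0.003,0,0,0,0,0,0,0.005,0,0,0,0,0,0,0.005,0,0,0,0,0],
)

```text
time: 42.48
tool_pos: [0.6341, 0.2439, 0.1394]
ee_rot: [-3.138, 0.0, 1.414]
wrist_force: [-5.3, -0.3, 0.7]
width: 0.0007
finger_force: 2.6
```

```bash
python3 kn.py; python3 - <<'E'
from h import *
s=snapshot('scene'); t=np.radians(-9); A=np.array([[np.cos(t),-np.sin(t)],[np.sin(t),np.cos(t)]])
for a in (-.5,.3,.4,.5): print(a,proj(np.array([[*(np.array([.5943,.078])+A@[.08*np.sin(a),.170]),.072+.08*np.cos(a)]]),s))
print(robot.get_obs()['wrist_force'])
E
```

```text
[300.6 281.3] [297 278   8   7  44]
none
-0.5 [[321.98647805 269.03092403]]
0.3 [[304.85102116 277.70627752]]
0.4 [[302.68963472 279.47672081]]
0.5 [[300.60732032 281.34359854]]
[-4.7572834   0.10829809  0.90881915]
```

Call:
servo_tool(
  commands=[0,-0.03,0,0,0,0,0,0,-0.06,0,0,0,0,0,0,-0.1,-0.03,0,0,0,0,0,-0.1,-0.09,0,0,0,0,0.06,-0.14,-0.12,0,0,0,0,0.12,-0.18,-0.12,0,0,0,0,0.18,-0.18,-0.12,0,0,0,0,0.18,-0.18,-0.12,0,0,0,0],
)

```text
time: 43.62
tool_pos: [0.4853, 0.4531, 0.2596]
ee_rot: [3.14, -0.002, 1.418]
wrist_force: [0.2, -0.5, -0.1]
width: 0.0007
finger_force: 0.0
```

```bash
python3 kn.py; python3 - <<'E'
from h import *
S=shots()
k=3; im=np.hstack([cv2.resize(s['img'][y0:y0+190,x0:x0+130],None,fx=k,fy=k,interpolation=cv2.INTER_CUBIC) for s,(x0,y0) in zip(S,[(245,190),(160,130)])]); cv2.imwrite('pics/c10.png',im)
E
```

```text
[300.3 281.5] [297 279   8   6  39]
[188.5 153.1] [184 149  10   9  66]
knob rails mm [ 38.8 171.5] z 143.1
```

View pics/c10.png

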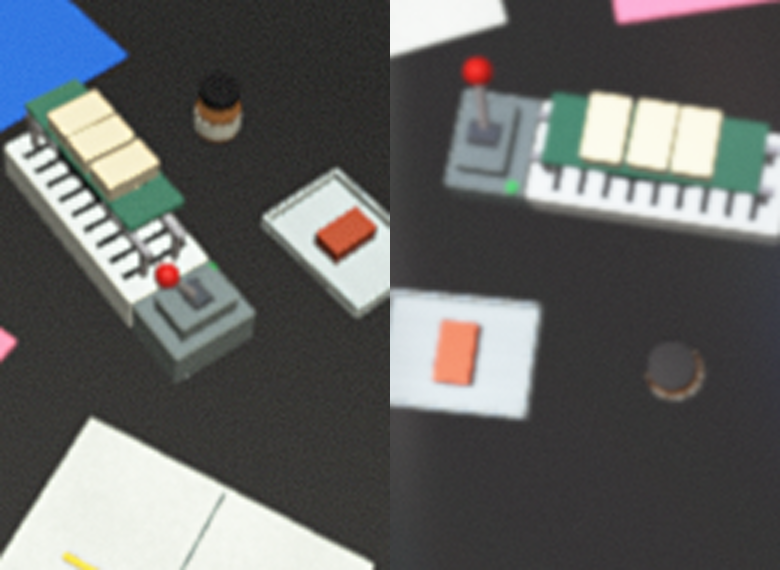

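The lever is fully over, with the knob at +39 mm. The stack is level with three light slabs side by side on the sheet, and the red slab lies flat in the tray at (455,350).

```bash
python3 -c "
from h import *
print(close_job())"
```

```text
the job is handed in; nothing more can be done
None
```

The job is done and handed in at about 44 s of the 208 s allowed: the red slab is in the tray, two dark slabs, the green sheet and three light slabs are stacked on the dryer, and the start lever is fully on; `close_job()` returned no verdict.

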